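Cradle, chock and scan in a rolled-print tube

ROBOT

A 7-joint arm with a two-finger parallel gripper is mounted at the origin on a cart in front of the work surface, level with it; the furniture and walls round the work are solid. World frame = base frame: x ahead of the robot, y to its left, z up, the work surface at z = 0. Lengths are in m, angles in rad, forces in N, time in s.
With the tool pointing down it reaches from about 0.4 to 0.85 m from the base axis. Payload 10.4 kg.
Tool frame: the origin (TCP) lies at the very end of the fingers, on their centre line; the grasp point (between the pads) lies 19 mm behind it; z points along the fingers, y is the line along which they close (so a half turn about z gives the same grasp; the last joint's range is limited). The gripper opens to 87 mm and grips with 3 to 60 N. Pads are 19 mm wide; open, the fingers measure 117 mm over their backs; the gripper's body (75 mm by 190 mm) begins 51 mm behind the grasp point.
Start: joints at [1.262, 0.332, -0.065, 1.46, 0.022, 1.35, -0.088], TCP at [0.176, -0.6, 0.223] pointing down, gripper open.
Joint ranges: [-2.6, 2.6], [-0.5, 2.12], [-1.47, 1.34], [0.16, 2.42], [-1.27, 4.41], [0.06, 2.06], [-2.6, 2.6]. Speed limits (rad/s): [2.22, 2.22, 2.79, 2.79, 3.14, 3.14, 3.14].

INTERFACE

Orientations are given as a unit quaternion [x, y, z, w].
In Python, from bench import r, cams, ticket gives the robot as it stands.
- The arm moves only by the shell command python3 -m jog 'ROWS' [OPENING] [FORCE]. ROWS is JSON, a list that holds one entry, the list of rows, each a list of 6 numbers: the shift along the tool's x, y, z in cm, then the turn, a rotation vector about the tool's x, y, z in degrees. A call has 1 to 20 rows; each row shifts and turns the commanded pose from where the row before left it, along the tool's axes as they then stand; what a row does not reach is not made up. A row lasts 1/10 s, in which the tool goes at most 50 mm and 8.59 degrees, less where a joint would pass 70% of its speed; a pose out of reach is approached as far as the arm can. A call is refused whole if a number of a shift passes 5 or a number of a turn 8.59, either way. A call with a gripper value outside its range is refused whole. OPENING is the opening, from 0 (shut) to 1 (fully open), set as the call begins (- or left out, the last holds). The fingers move at their own pace and stop on an object; FORCE is the grip in N (left out, the last holds). Time passes only in rows, so rows that do not move let the fingers close. It gives the time, the measured TCP pose, the force, the opening and the grip force at its end, in the units of the state.
- r.read_state(): the state, without advancing time (a new reading comes with each control period).
- cams.snapshot(name): name is "scene" or "top" or "wrist"; returns a dict with "img" (400x640x3 uint8, red, green, blue), "depth" (400x640 float32, m along the optical axis (not along the pixel's ray), 0 where there is no reading), "fx", "fy", "cx", "cy" (pixels), "k1" (the pictures are not rectified: a ray, as slopes to the right and down, at radius r is drawn at 1 + k1 r^2 times it, then the intrinsics apply), "R" (3x3) and "t" (3): a world point X has camera coordinates R X + t. Camera axes: x right, y down, z forward; pixel columns grow to the right and rows downward; lengths in m; the calibration is good to about 2 mm. A picture is of the moment at which its call begins.
- ticket.finish_job(): hands the job in; it is judged then, once.
The state is a dict: "time": time; "qpos": joint angles; "qvel": joint speeds; "effort": joint torques, N m; "ee_pos": TCP position; "eef_rot": TCP orientation; "contact_force": force on the tool from outside, world axes, zero at the start; "torque": the same for the moment, N m; "opening": finger opening in m; "finger_force": force on a finger pad.
Only numpy, scipy, OpenCV 4.12 (cv2) and the standard library are available. Lean on these libraries where they do the work, as an engineer would, in place of code of your own. Each camera call takes 0.05 s, during which the arm holds its last target. There are 200 camera calls.

TASK

Book in the rolled print: lay its cardboard tube gently into the two V supports of the wooden cradle, about centred, with the bar label on the side towards the cradle's low front and not turned downward, then stand the wooden chock flat on the cradle's base between the supports and push it, sloping face first, snugly against the front of the tube so that it cannot roll out. Then take the hand scanner from its dock, point its window squarely at the middle of the label from about 10 cm away, with the window's long side along the tube, and hold it still there for at least one second without touching the tube. Finally set the scanner gently back in its dock as it was; the tube and the chock stay in place, and the jar, the bottle, the tape roll and the vial are left alone.

Things in the scene. Friction and masses are not known exactly. Their poses are not given: they have to be found in the camera images.
- cradle: Fixed wooden cradle. Origin on the table, x to its back, z up. Base 12 mm thick, x -87 to 63, y -100 to 100 mm. Two cork-lined V supports at y = -72 and 72 mm, each 26 mm wide (118 mm clear between), reach x -42 to 49: a low 15 degree ramp in front (-x), a steep 65 degree cheek, top 62 mm above the table, at the back. A tube let go over the ramp rolls back into the Vs.
- seat (a point): Point on the cradle, 49 mm above its origin: where the middle of the tube's axis is when the tube lies in both Vs, along the cradle's y. Axes as the cradle's.
- pad (a point): Point on the top of the cradle's base (black rubber pad), 38 mm in front of the seat in the middle, where the chock's origin is when its face just touches the seated tube. The tube, held by the back cheeks, stops the chock: push it home from the front until a few newtons are felt.
- tube: Loose round cardboard tube with white end caps, 48 mm diameter, 300 mm long, about 0.3 kg, lying on the table; it rolls if pushed. Origin: on its axis at mid length; y along the tube, towards the labelled end; x and z across it. Grip it across its diameter at mid length.
- label (a point): Centre of the printed bar label on the tube's curved surface: white paper, 46 mm along the tube, 34 mm round it, 118 mm from mid length towards the +y end. x points straight out of the label (at the start towards the tube's -x side, 30 degrees above level), y along the tube.
- chock: Loose wooden wedge block, 60 mm long (x), 36 mm wide (y), 44 mm high, 0.12 kg. Origin: centre of its underside; x points to its nose. The rubber-covered working face rises at 60 degrees from a 4 mm high nose at x = 30 mm to the flat top, which runs from x = 7 to -16 mm. Grip it across its width, fingers on the two y sides, near x = -4 mm and 30 mm above its underside.
- scanner: Loose grey pistol-shaped hand scanner, about 0.22 kg, handle up in its dock. Origin: grip point in the upright handle; z up along the handle, 30 mm thick (y), 36 mm deep (x), reaching 25 mm above and 65 below the origin. Under it the head, 56 mm wide, 36 thick, 92 long, points to +x and 30 degrees down, lowest edge 131 mm below the origin. Grip from above, fingers on the handle's y sides.
- window (a point): Centre of the scanner's dark window at the nose of its head, at x = 54, z = -116 mm from the scanner's origin. x points out along the beam (30 degrees below the scanner's x), y along the window's long side, the same as the scanner's y.
- dock: Fixed black desk dock, 130 x 100 mm: a seat sloping 30 degrees down to a front lip, where the scanner's head rests nose down, and two flared cheeks, up to 77 mm high, 4 mm clear of the head on either side. Origin on the table, 147 mm under the docked scanner's origin; axes as the docked scanner's. Lowered from above, the scanner settles into it; lift it 70 mm to clear it.
- white_lid_jar: Bystander: glass jar with a white lid, 70 mm diameter, 110 mm high; origin under its centre.
- brown_bottle: Bystander: small brown squeeze bottle with a blue cap, 46 mm diameter, 108 mm high; origin under its centre.
- tape_roll: Bystander: roll of masking tape lying flat, 104 mm diameter, 25 mm high; origin under its centre.
- vial: Bystander: corked glass vial, 23 mm diameter, 55 mm high; origin under its centre.
There are look-alikes about, which are no part of the job. Of the things that look like the chock, take the one that is farthest to the robot's right at the start.

How it is judged:
By the outcome, as a careful person would: the job done as asked, in the order asked, and still so for the second after the job is handed in, with the robot touching nothing.
It also fails if it takes over 72 s, if anything falls off the work surface, if the arm or the gripper's body presses on something with over 40 N, if the wrist force passes 120 N, or if a joint passes its speed limit or range.

## Working session

There is one attempt and no reset: what is moved stays moved. The work goes in short steps, Python scripts to look and compute and a shell command to move; the robot and the scene stay as the last step left them, time stands still between calls to the robot, and variables do not carry over. Pictures are saved under pics/ and viewed, at most 10 in all, crops included, and the job is handed in when it is done.

```bash
ls; mkdir -p pics; python3 - <<'E'
from bench import r,cams
import cv2
for n in ("scene","top"):
    s=cams.snapshot(n); cv2.imwrite(f"pics/{n}0.png",cv2.cvtColor(s["img"],cv2.COLOR_RGB2BGR))
    import pickle; pickle.dump(s,open(f"{n}0.pkl","wb"))
    print(n,s["R"],s["t"],s["fx"],s["k1"])
print(r.read_state())
E
```

```text
pics
scene [[-0.88358359 -0.46825972  0.00358873]
 [-0.21995105  0.40824696 -0.8859774 ]
 [ 0.41340244 -0.78362444 -0.46371453]] [0.50428753 0.22086419 0.90494724] 432.0562633553151 -0.06450729783011183
top [[ 1.95660387e-02 -9.99808362e-01 -6.40393105e-04]
 [-9.97393334e-01 -1.94742749e-02 -6.94786992e-02]
 [ 6.94529132e-02  1.99814673e-03 -9.97583230e-01]] [0.00709256 0.55289181 1.34988017] 400.2286181416581 0.03538393387763466
{'time': 0.1, 'qpos': array([ 1.26239484,  0.33280787, -0.06472761,  1.4608241 ,  0.02162904,
        1.34989207, -0.08850672]), 'qvel': array([ 0.00107949, -0.00029501,  0.00167458, -0.00208581,  0.000429  ,
        0.00020404, -0.00025927]), 'effort': array([ 7.29200419e-04, -6.24546933e+01,  2.41830829e-02, -3.90724039e+01,
       -6.16046414e-02,  3.64149653e-02,  2.67206042e-05]), 'ee_pos': array([ 0.17611532, -0.59933042,  0.22184994]), 'eef_rot': array([ 9.89803710e-01,  1.42436772e-01, -1.24172850e-04, -6.04738771e-04]), 'contact_force': array([ 0.38720706, -0.18460824,  0.47809764]), 'torque': array([ 0.01936645, -0.0209034 , -0.07160895]), 'finger_force': 0.0, 'opening': 0.08695359315311652}
```

View pics/top0.png

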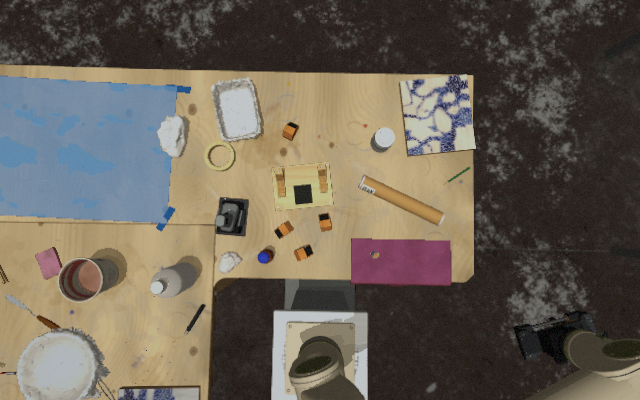

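View pics/scene0.png

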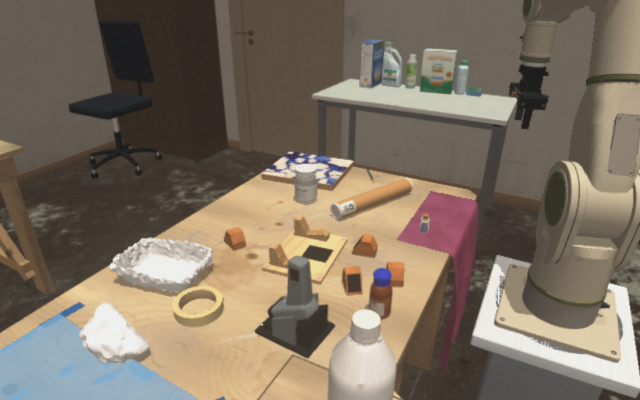

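Top view: the chock look-alikes are at (290,131), (284,230), (304,253) and (325,222). The robot's right is the picture's right, so I take (325,222). The tube runs from (362,183) to (443,218), with its label at the left end. The cradle is at (303,187) with its high cheeks at the top of the picture, the scanner and dock are at (232,216), and the vial is at (375,255).

```bash
cat > h.py <<'E'
import numpy as np,cv2,pickle
from scipy.spatial.transform import Rotation as Ro
def snap(n,f=None):
    from bench import cams
    s=cams.snapshot(n)
    if f: pickle.dump(s,open(f+".pkl","wb"))
    return s
def load(f): return pickle.load(open(f+".pkl","rb"))
def rays(s,uv):
    K=np.array([[s["fx"],0,s["cx"]],[0,s["fy"],s["cy"]],[0,0,1.]])
    p=cv2.undistortPoints(np.array(uv,float).reshape(-1,1,2),K,np.array([s["k1"],0,0,0.])).reshape(-1,2)
    return np.c_[p,np.ones(len(p))]
def onz(s,uv,z):
    R=np.array(s["R"]);c=-R.T@s["t"];d=rays(s,uv)@R
    return c+d*((z-c[2])/d[:,2])[:,None]
def cloud(s):
    h,w=s["depth"].shape;vv,uu=np.mgrid[:h,:w]
    d=s["depth"].ravel()[:,None]
    X=(rays(s,np.c_[uu.ravel(),vv.ravel()])*d-np.array(s["t"]))@np.array(s["R"])
    X[d[:,0]==0]=np.nan
    return X.reshape(h,w,3)
def proj(s,X):
    c=np.atleast_2d(X)@np.array(s["R"]).T+s["t"];p=c[:,:2]/c[:,2:]
    p=p*(1+s["k1"]*(p**2).sum(1,keepdims=True))
    return p*[s["fx"],s["fy"]]+[s["cx"],s["cy"]]
def crop(s,box,k,f):
    x0,y0,x1,y1=box
    im=cv2.cvtColor(s["img"],cv2.COLOR_RGB2BGR)[y0:y1,x0:x1]
    cv2.imwrite(f"pics/{f}.png",cv2.resize(im,None,fx=k,fy=k,interpolation=cv2.INTER_CUBIC))
E
python3 - <<'E'
from h import *
s=load("top0"); X=cloud(s)
print(np.nanmedian(X[150:250,260:350,2]))
for n,uv in dict(tubeL=(362,183),tubeR=(443,218),cr=(303,187),pad=(303,194),ch=(325,222),dock=(232,216),jar=(384,139),vial=(375,255),bot=(264,256)).items():
    print(n,X[uv[1],uv[0]].round(3))
a=cv2.cvtColor(s["img"],cv2.COLOR_RGB2BGR)
A=cv2.resize(a[110:270,205:345],None,fx=4,fy=4,interpolation=cv2.INTER_CUBIC)
b=cv2.cvtColor(load("scene0")["img"],cv2.COLOR_RGB2BGR)[165:265,330:420]
cv2.imwrite("pics/c1.png",A[:560])
E
```

```text
0.000730629064648563
tubeL [ 0.586 -0.131  0.046]
tubeR [ 0.475 -0.401  0.047]
cr [0.572 0.068 0.011]
pad [0.548 0.068 0.01 ]
ch [ 0.453 -0.009  0.043]
dock [0.467 0.293 0.083]
jar [ 0.724 -0.193  0.108]
vial [ 0.348 -0.176  0.051]
bot [0.342 0.183 0.104]
```

View pics/c1.png

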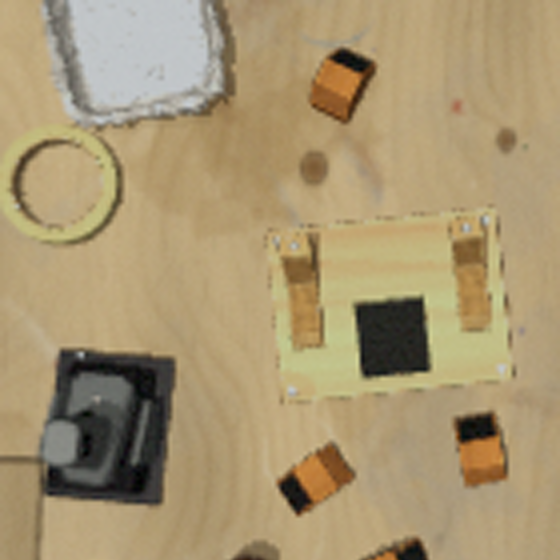

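The crop shows the chosen chock at crop (480,448). Its black working face points to +x, towards the cradle. The cradle base corners are at crop (268,232), (496,208), (512,376) and (285,402).

```bash
python3 - <<'E'
from h import *
s=load("top0"); X=cloud(s); q=load("scene0"); Y=cloud(q)
f=lambda L:[((u+.5)/4-.5+205,(v+.5)/4-.5+110) for u,v in L]
C=onz(s,f([(268,232),(496,208),(512,376),(285,402)]),.012)[:,:2]  # back-left, back-right, front-right, front-left
print("base",C.round(4).tolist())
def fit(m,P): # rigid 2d
    mc,pc=m.mean(0),P.mean(0);a=m-mc;b=P-pc
    th=np.arctan2((a[:,0]*b[:,1]-a[:,1]*b[:,0]).sum(),(a*b).sum())
    R=np.array([[np.cos(th),-np.sin(th)],[np.sin(th),np.cos(th)]]);return th,pc-R@mc,R
m=np.array([(63,100),(63,-100),(-87,-100),(-87,100)])/1000
th,o,R=fit(m,C);print("cradle yaw",np.degrees(th),o,"res",(C-m@R.T-o).round(4).tolist())
P=onz(s,f([(356,303),(424,297),(430,373),(362,378)]),.012);print("padc",P.mean(0))
# tube: fit in both clouds
for n,Z in(("top",X),("scene",Y)):
    p=Z.reshape(-1,3);k=(p[:,2]>.012)&(p[:,2]<.055)&(p[:,0]>.42)&(p[:,0]<.63)&(p[:,1]<-.11)&(p[:,1]>-.45);p=p[k]
    if n=="top": p=p[p[:,2]>.04]
    c=p[:,:2].mean(0);u,sv,vt=np.linalg.svd(p[:,:2]-c);d=vt[0]*np.sign(vt[0][1])
    t=(p[:,:2]-c)@d;w=(p[:,:2]-c)@[d[1],-d[0]]
    print(n,len(p),"c",c,"dir",d,np.degrees(np.arctan2(-d[0],d[1])),np.percentile(t,[0,1,99,100]),np.percentile(w,[1,99]),"mid",c+d*np.percentile(t,[.5,99.5]).mean(),p[:,2].max())
# chock
for n,Z in(("top",X),("scene",Y)):
    p=Z.reshape(-1,3);k=(p[:,2]>.036)&(p[:,0]>.40)&(p[:,0]<.50)&(p[:,1]<.03)&(p[:,1]>-.05);p=p[k]
    print(n,"chock top",len(p),p.mean(0),cv2.minAreaRect((p[:,:2]*1000).astype(np.float32)) if len(p) else 0)
# dock/scanner
for n,Z in(("top",X),("scene",Y)):
    p=Z.reshape(-1,3);k=(p[:,0]>.38)&(p[:,0]<.58)&(p[:,1]<.40)&(p[:,1]>.2);p=p[k]
    for a,b in((.16,.2),(.12,.16),(.09,.12),(.06,.09),(.03,.06)):
        e=p[(p[:,2]>a)&(p[:,2]<=b)]
        if len(e): print(n,a,b,len(e),e.mean(0).round(3),cv2.minAreaRect((e[:,:2]*1000).astype(np.float32)))
D=onz(s,f([(62,350),(174,356),(160,504),(44,494)]),.005);print("dock outline",D.round(3).tolist())
E
```

```text
base [[0.6368, 0.1778], [0.6616, -0.0185], [0.5166, -0.0348], [0.4905, 0.1593]]
cradle yaw 7.203776331216072 [0.58827432 0.07244519] res [[-0.0014, -0.0017], [-0.0018, 0.0003], [0.0021, 0.0029], [0.0011, -0.0015]]
padc [0.54752922 0.06798962 0.012     ]
top 869 c [ 0.53407826 -0.26330597] dir [0.41633602 0.90921082] -24.60348044864274 [-0.14997002 -0.1467734   0.14615569  0.149459  ] [-0.01805723  0.01866699] mid [ 0.53399211 -0.2634941 ] 0.05409012108016187
scene 1273 c [ 0.53044199 -0.24031764] dir [0.43710159 0.89941214] -25.919096817072354 [-0.17093781 -0.166841    0.13145145  0.13365674] [-0.01336704  0.02879001] mid [ 0.52234153 -0.25698574] 0.05351175943184368
top chock top 102 [ 0.45047671 -0.0085193   0.0424093 ] ((450.69256591796875, -8.60031509399414), (33.426876068115234, 35.144290924072266), 10.55700397491455)
scene chock top 135 [ 0.44812586 -0.00293225  0.04297304] ((450.44073486328125, -6.682399749755859), (34.256439208984375, 40.530521392822266), 17.434701919555664)
top 0.16 0.2 113 [0.454 0.31  0.169] ((453.30657958984375, 310.1513671875), (30.42047882080078, 35.800
[... 690 characters left out ...]
65121459961), 87.41069793701172)
scene 0.12 0.16 439 [0.445 0.324 0.14 ] ((447.1801452636719, 321.2828063964844), (42.07704162597656, 23.99853515625), 29.137182235717773)
scene 0.09 0.12 332 [0.444 0.324 0.105] ((445.8653259277344, 322.8880615234375), (44.86167907714844, 22.225526809692383), 29.82516098022461)
scene 0.06 0.09 821 [0.441 0.326 0.072] ((453.3344421386719, 312.62774658203125), (83.78103637695312, 83.69654846191406), 87.08800506591797)
scene 0.03 0.06 963 [0.452 0.335 0.047] ((462.1658020019531, 314.3207702636719), (103.2935562133789, 84.05297088623047), 0.47178757190704346)
dock outline [[0.532, 0.353, 0.005], [0.528, 0.257, 0.005], [0.401, 0.265, 0.005], [0.408, 0.364, 0.005]]
```

```bash
cat >> h.py <<'E'
def plan(p,yang=None,st=None):
    """shift in current tool axes (cm), then turn (deg rotvec, tool axes) to tool-down with tool y at world angle yang"""
    from bench import r
    st=st or r.read_state();R=Ro.from_quat(st["eef_rot"]);
    print("at",np.round(st["ee_pos"],4),"yang",np.degrees(np.arctan2(*R.as_matrix()[1::-1,1])).round(2),"F",np.round(st["contact_force"],1),"open",round(st["opening"],4),"t",st["time"])
    print("shift cm",(R.inv().apply(np.array(p)-st["ee_pos"])*100).round(2))
    if yang is not None:
        a=np.radians(yang);y=np.array([np.cos(a),np.sin(a),0]);z=np.array([0,0,-1.]);T=np.c_[np.cross(y,z),y,z]
        print("turn",np.degrees((R.inv()*Ro.from_matrix(T)).as_rotvec()).round(2))
E
python3 -c "
from h import *
plan((.534,-.2635,.2),-24.6)"
```

```text
at [ 0.1761 -0.5993  0.2218] yang -73.62 F [ 0.4 -0.2  0.5] open 0.087 t 0.1
shift cm [ 43.81 -22.13   2.21]
turn [-7.000e-02 -3.000e-02 -4.902e+01]
```

```bash
python3 -m jog '[[[3.13,-1.58,0.16,0,0,0],[3.13,-1.58,0.16,0,0,0],[3.13,-1.58,0.16,0,0,0],[3.13,-1.58,0.16,0,0,0],[3.13,-1.58,0.16,0,0,0],[3.13,-1.58,0.16,0,0,0],[3.13,-1.58,0.16,0,0,0],[3.13,-1.58,0.16,0,0,0],[3.13,-1.58,0.16,0,0,0],[3.13,-1.58,0.16,0,0,0],[3.13,-1.58,0.16,0,0,0],[3.13,-1.58,0.16,0,0,0],[3.13,-1.58,0.16,0,0,0],[3.13,-1.58,0.16,0,0,0],[0,0,0,0,0,-8.2],[0,0,0,0,0,-8.2],[0,0,0,0,0,-8.2],[0,0,0,0,0,-8.2],[0,0,0,0,0,-8.2],[0,0,0,0,0,-8]]]' 1
python3 - <<'E'
from h import *
s=snap("wrist","w1"); crop(s,(0,0,640,400),1,"w1"); print(s["fx"],-np.array(s["R"]).T@s["t"],s["R"][2])
plan((.534,-.2635,.2),-24.6)
E
```

```text
time: 2.1
ee_pos: [0.534, -0.2638, 0.1997]
eef_rot: [0.84, 0.543, -0.0, -0.0]
contact_force: [-0.9, -0.2, 0.6]
opening: 0.087
finger_force: 0.0
290.5397816962954 [ 0.56823747 -0.18814019  0.36206926] [-0.12366492 -0.27434309 -0.95364713]
at [ 0.534  -0.2639  0.1997] yang -23.8 F [-0.3 -0.1 -0.1] open 0.0869 t 2.15
shift cm [ 0.04 -0.01 -0.03]
turn [-0.05  0.01  0.8 ]
```

View pics/w1.png

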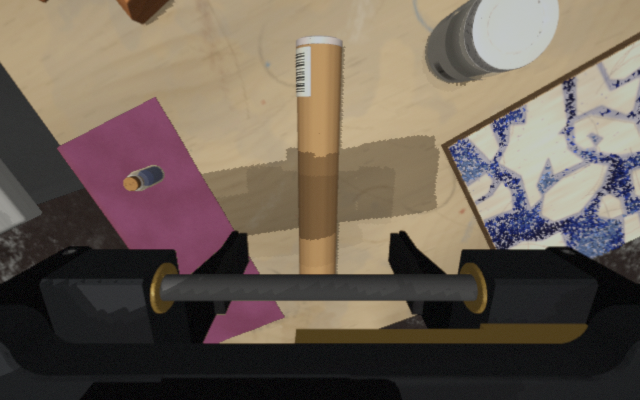

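The wrist picture shows the tube running straight up between the fingers. Its labelled end cap is at (320,41) and the label is on its left (robot) side at (302,72). I'll check the axis from depth and then go down.

```bash
python3 - <<'E'
from h import *
s=load("w1");X=cloud(s)
p=X[45:270,285:355].reshape(-1,3);p=p[(p[:,2]>.038)&(p[:,2]<.06)]
c=np.median(p[:,:2],0);_,_,vt=np.linalg.svd(p[:,:2]-p[:,:2].mean(0),full_matrices=False);d=vt[0]*np.sign(vt[0][1])
t=(p[:,:2]-p[:,:2].mean(0))@d
print(p[:,:2].mean(0),d,np.degrees(np.arctan2(-d[0],d[1])),p[:,:2].mean(0)+t.max()*d,p[:,2].max())
m=np.array([.534,-.2635]);v=m-p[:,:2].mean(0);print("lateral",v@[d[1],-d[0]],"mid from end", p[:,:2].mean(0)+(t.max()-.15)*d)
plan((.534,-.2635,.006),-24.6)
E
```

```text
[ 0.54593608 -0.2363305 ] [0.41559744 0.90954866] -24.556945954463917 [ 0.59218529 -0.13511258] 0.05047204453261215
lateral 0.00043513310510618855 mid from end [ 0.52984567 -0.27154488]
at [ 0.534  -0.2639  0.1997] yang -23.8 F [-0.3 -0.1 -0.1] open 0.0869 t 2.15
shift cm [4.000e-02 1.000e-02 1.937e+01]
turn [-0.05  0.01  0.8 ]
```

```bash
python3 -m jog '[[[0,0,3,0,0,0.8],[0,0,3,0,0,0],[0,0,3,0,0,0],[0,0,3,0,0,0],[0,0,3,0,0,0],[0,0,2,0,0,0],[0,0,1.2,0,0,0],[0,0,0.8,0,0,0],[0,0,0.35,0,0,0],[0,0,0,0,0,0]]]' 1
python3 -m jog '[[[0,0,0,0,0,0],[0,0,0,0,0,0],[0,0,0,0,0,0],[0,0,0,0,0,0],[0,0,0,0,0,0],[0,0,0,0,0,0],[0,0,0,0,0,0],[0,0,0,0,0,0]]]' 0.3 20
python3 -c "
from h import *
plan((.5883,.0724,.17),7.2)"
```

```text
time: 3.15
ee_pos: [0.5345, -0.264, 0.007]
eef_rot: [0.846, 0.534, 0.0, 0.0]
contact_force: [0.3, -0.0, 0.5]
opening: 0.0872
finger_force: 0.0
time: 3.95
ee_pos: [0.5342, -0.2639, 0.0067]
eef_rot: [0.845, 0.534, -0.0, -0.0]
contact_force: [-1.0, 0.6, 0.7]
opening: 0.0473
finger_force: 20.0
at [ 0.5342 -0.2639  0.0067] yang -25.43 F [-1.   0.6  0.7] open 0.0473 t 3.95
shift cm [ 32.69  -9.56 -16.34]
turn [-1.000e-02  0.000e+00 -3.263e+01]
```

```bash
python3 -m jog '[[[0,0,-1,0,0,0],[0,0,-2.5,0,0,0],[0,0,-3.5,0,0,0],[0,0,-3.5,0,0,0],[0,0,-3,0,0,0],[3.27,-0.956,0,0,0,0],[3.27,-0.956,0,0,0,0],[3.27,-0.956,0,0,0,0],[3.27,-0.956,0,0,0,0],[3.27,-0.956,0,0,0,0],[3.27,-0.956,0,0,0,0],[3.27,-0.956,0,0,0,0],[3.27,-0.956,0,0,0,0],[3.27,-0.956,0,0,0,0],[3.27,-0.956,0,0,0,0]]]'
python3 -m jog '[[[0,0,0,0,0,-6.5],[0,0,0,0,0,-6.5],[0,0,0,0,0,-6.5],[0,0,0,0,0,-6.5],[0,0,0,0,0,-6.6],[0,0,0,0,0,0],[0,0,0,0,0,0]]]'
python3 - <<'E'
from h import *
plan((.5883,.0724,.13),7.2)
s=snap("top","t2"); w=snap("wrist","w2"); q=snap("scene","s2")
a=[cv2.cvtColor(x["img"],cv2.COLOR_RGB2BGR) for x in(s,w)]
A=cv2.resize(a[0][130:250,215:395],(600,400),interpolation=cv2.INTER_CUBIC)
cv2.imwrite("pics/t2.png",A)
for n,Z in(("w",cloud(w)),("t",cloud(s))):
    p=Z.reshape(-1,3);z0=.1345+.019
    k=(abs(p[:,2]-z0-.02)<.012)&(abs(p[:,0]-.588)<.06)&(abs(p[:,1]-.072)<.18)&(abs(p[:,1]-.072)>.05);p=p[k]
    if len(p)>30:
        c=p[:,:2].mean(0);_,_,vt=np.linalg.svd(p[:,:2]-c,full_matrices=False);d=vt[0]*np.sign(vt[0][1]);t=(p[:,:2]-c)@d
        print(n,len(p),c,np.degrees(np.arctan2(-d[0],d[1])),c+t.max()*d,c+t.min()*d,"at y=.072 x=",c[0]+d[0]/d[1]*(.0724-c[1]))
E
```

```text
time: 5.45
ee_pos: [0.5882, 0.0737, 0.1421]
eef_rot: [0.845, 0.534, -0.0, 0.0]
contact_force: [0.4, -0.1, -3.7]
opening: 0.0478
finger_force: 20.0
time: 6.15
ee_pos: [0.5882, 0.0723, 0.1418]
eef_rot: [0.663, 0.749, -0.0, 0.0]
contact_force: [-0.5, 0.1, -2.7]
opening: 0.0474
finger_force: 20.0
at [0.5882 0.0723 0.1418] yang 6.97 F [-0.5  0.1 -2.7] open 0.0474 t 6.15
shift cm [0.01 0.01 1.18]
turn [-0.01  0.01 -0.23]
w 19221 [0.57664857 0.16026474] 10.542260501886286 [0.56984466 0.19682486] [0.58438956 0.11866933] at y=.072 x= 0.5930003814456707
t 794 [0.58883464 0.06607802] 7.843224690537277 [0.56781476 0.21867061] [ 0.60888004 -0.0794404 ] at y=.072 x= 0.58796377609635
```

View pics/t2.png

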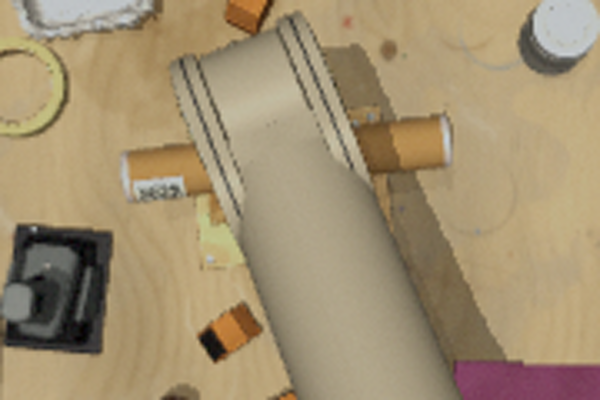

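The tube is held level over the cradle. Its ends give a middle about 3 mm from the seat in y, and the label is at the front left at crop (160,190). Next I lower it.

```bash
python3 -m jog '[[[0,-0.1,2,0,0,-0.2],[0,-0.1,2.5,0,0,0],[0,0,2.5,0,0,0],[0,0,2,0,0,0],[0,0,0.8,0,0,0],[0,0,0.4,0,0,0],[0,0,0.2,0,0,0],[0,0,0.1,0,0,0],[0,0,0,0,0,0]]]'
python3 -m jog '[[[0,0,0.1,0,0,0],[0,0,0.1,0,0,0],[0,0,0,0,0,0]]]'
```

```text
time: 7.2
ee_pos: [0.5868, 0.0723, 0.0374]
eef_rot: [0.66, 0.751, 0.0, 0.0]
contact_force: [0.8, -0.1, -2.7]
opening: 0.0474
finger_force: 20.0
time: 7.5
ee_pos: [0.5864, 0.0722, 0.0347]
eef_rot: [0.66, 0.751, -0.0, 0.0]
contact_force: [0.4, 0.1, -2.1]
opening: 0.0474
finger_force: 20.0
```

```bash
python3 -m jog '[[[0,0,0.1,0,0,0],[0,0,0.1,0,0,0],[0,0,0,0,0,0]]]'
python3 -m jog '[[[0,0,0.05,0,0,0],[0,0,0.05,0,0,0],[0,0,0,0,0,0]]]'
```

```text
time: 7.8
ee_pos: [0.5863, 0.0721, 0.0327]
eef_rot: [0.66, 0.751, -0.0, 0.0]
contact_force: [-1.7, -0.6, 0.6]
opening: 0.0477
finger_force: 20.0
time: 8.1
ee_pos: [0.5864, 0.0722, 0.0326]
eef_rot: [0.66, 0.751, -0.0, 0.0]
contact_force: [-5.1, -2.0, 9.6]
opening: 0.0473
finger_force: 19.9
```

```bash
python3 -m jog '[[[0,-0.05,-0.05,0,0,0],[0,0,0,0,0,0]]]'
python3 -m jog '[[[0,0,0,0,0,0],[0,0,0,0,0,0],[0,0,0,0,0,0],[0,0,0,0,0,0],[0,0,0,0,0,0]]]' 0.85
python3 -m jog '[[[0,0,-0.8,0,0,0],[0,0,-1.5,0,0,0],[0,0,-2.5,0,0,0],[0,0,-4,0,0,0],[0,0,-4,0,0,0],[0,0,-4,0,0,0],[0,0,0,0,0,0]]]'
python3 - <<'E'
from h import *
w=snap("wrist","w3");q=snap("scene","s3")
a=cv2.cvtColor(w["img"],cv2.COLOR_RGB2BGR)
b=cv2.resize(cv2.cvtColor(q["img"],cv2.COLOR_RGB2BGR)[190:320,230:400],(440,336),interpolation=cv2.INTER_CUBIC)
c=cv2.resize(a,(538,336))[:,:360]
cv2.imwrite("pics/m3.png",np.hstack([c,b]))
X=cloud(q).reshape(-1,3)
# tube points seen from scene: cylinder, express in cradle frame
a=np.radians(7.2);R=np.array([[np.cos(a),np.sin(a)],[-np.sin(a),np.cos(a)]])
p=X.copy();p[:,:2]=(X[:,:2]-[.5883,.0724])@R.T
k=(abs(p[:,0])<.04)&(abs(p[:,1])<.17)&(p[:,2]>.058)&(p[:,2]<.09);e=p[k]
print(len(e),"y range",np.percentile(e[:,1],[0,1,99,100]),"ztop",np.percentile(e[:,2],[95,99]))
top=e[e[:,2]>.068];print("ridge x",top[:,0].mean(),np.polyfit(top[:,1],top[:,0],1))
plan((.45,-.0086,.2),-83)
E
```

```text
time: 8.3
ee_pos: [0.5862, 0.0721, 0.0325]
eef_rot: [0.66, 0.751, 0.0, 0.0]
contact_force: [-1.3, 0.3, 3.8]
opening: 0.0472
finger_force: 20.0
time: 8.8
ee_pos: [0.5859, 0.0722, 0.0321]
eef_rot: [0.66, 0.751, 0.0, 0.0]
contact_force: [-0.9, -0.8, -1.0]
opening: 0.0727
finger_force: 0.0
time: 9.5
ee_pos: [0.5885, 0.0734, 0.2075]
eef_rot: [0.66, 0.751, 0.004, 0.003]
contact_force: [-0.3, 0.0, -0.4]
opening: 0.0737
finger_force: 0.0
1321 y range [-0.15224714 -0.1464275   0.14824275  0.15095473] ztop [0.07581285 0.07678151]
ridge x -0.004815364902808374 [-0.01762637 -0.00446733]
at [0.5864 0.0724 0.2022] yang 7.38 F [ 0.1  0.5 -0.7] open 0.0737 t 9.6
shift cm [ -6.28 -14.57   0.18]
turn [ 0.16 -0.11 90.38]
```

View pics/m3.png

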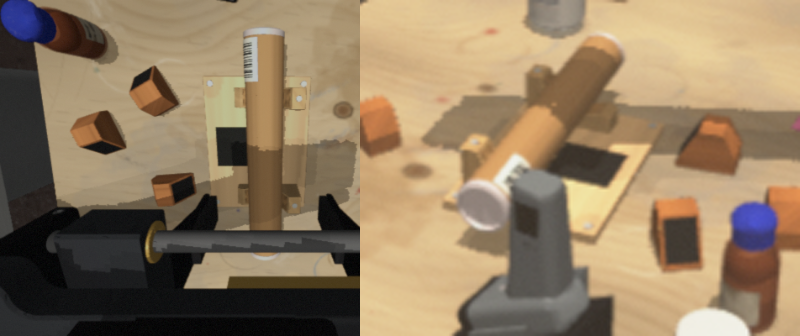

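The tube is seated in both Vs with its label up and to the front at crop (250,60). The chosen chock is the lowest one in the wrist view, at (173,188). Next I go over it.

```bash
python3 -m jog '[[[-1.26,-2.91,0,0,0,0],[-1.26,-2.91,0,0,0,0],[-1.26,-2.91,0,0,0,0],[-1.26,-2.91,0,0,0,0],[-1.26,-2.91,0,0,0,0],[0,0,0,0,0,7.95],[0,0,0,0,0,7.95],[0,0,0,0,0,7.95],[0,0,0,0,0,7.95],[0,0,0,0,0,7.95],[0,0,0,0,0,7.95],[0,0,0,0,0,7.95],[0,0,0,0,0,7.95],[0,0,0,0,0,7.95],[0,0,0,0,0,7.95],[0,0,0,0,0,7.95],[0,0,0,0,0,0],[0,0,0,0,0,0]]]' 1
python3 - <<'E'
from h import *
w=snap("wrist","w4"); crop(w,(120,0,520,300),2,"w4")
X=cloud(w);p=X.reshape(-1,3)
k=(p[:,2]>.039)&(p[:,2]<.052)&(abs(p[:,0]-.45)<.05)&(abs(p[:,1]+.0086)<.045);e=p[k]
print(len(e),e.mean(0),cv2.minAreaRect((e[:,:2]*1000).astype(np.float32)))
print(proj(w,[[.45,-.0086,.044]]))
plan((.45,-.0086,.2),-80)
E
```

```text
time: 11.4
ee_pos: [0.4493, -0.009, 0.1997]
eef_rot: [0.996, 0.089, -0.0, -0.0]
contact_force: [0.3, 0.3, 0.4]
opening: 0.0866
finger_force: 0.0
783 [ 0.44987596 -0.00942824  0.04351102] ((448.9508056640625, -9.360551834106445), (30.574840545654297, 35.73649215698242), 11.288872718811035)
[[317.84643535 182.1118611 ]]
at [ 0.4493 -0.009   0.1998] yang -79.84 F [-0.6  0.2  1.1] open 0.0871 t 11.45
shift cm [ 0.07 -0.02 -0.02]
turn [-0.01  0.03  0.16]
```

View pics/w4.png

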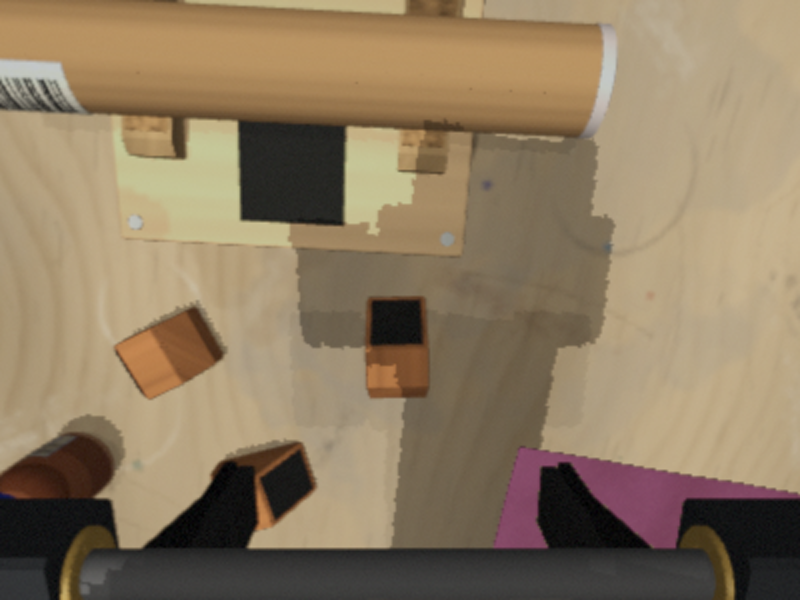

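The chock sits at crop (398,347), square to the tool, with its black face towards the cradle. No decoy lies under the fingers. Going down to grip it.

```bash
python3 -m jog '[[[0,0.05,2,0,0,0],[0,0,3,0,0,0],[0,0,3,0,0,0],[0,0,3,0,0,0],[0,0,3,0,0,0],[0,0,2,0,0,0],[0,0,1.5,0,0,0],[0,0,0.8,0,0,0],[0,0,0.5,0,0,0],[0,0,0,0,0,0]]]' 1
python3 -m jog '[[[0,0,0,0,0,0],[0,0,0,0,0,0],[0,0,0,0,0,0],[0,0,0,0,0,0],[0,0,0,0,0,0],[0,0,0,0,0,0],[0,0,0,0,0,0],[0,0,0,0,0,0]]]' 0.2 20
python3 - <<'E'
from h import *
a=np.radians(7.2);R=np.array([[np.cos(a),-np.sin(a)],[np.sin(a),np.cos(a)]])
for x in(-.057,-.038): print(x, np.array([.5883,.0724])+R@[x-.004,0])
g=np.array([.5883,.0724])+R@[-.061,0]
plan((*g,.12),-82.8)
E
```

```text
time: 12.45
ee_pos: [0.4497, -0.0095, 0.0121]
eef_rot: [0.996, 0.087, -0.0, -0.0]
contact_force: [0.4, -0.6, 0.9]
opening: 0.0869
finger_force: 0.0
time: 13.25
ee_pos: [0.4498, -0.0095, 0.0122]
eef_rot: [0.996, 0.086, 0.0, 0.0]
contact_force: [-0.6, -0.2, -0.1]
opening: 0.0359
finger_force: 19.9
-0.057 [0.527781   0.06475467]
-0.038 [0.54663118 0.067136  ]
at [ 0.4498 -0.0095  0.0122] yang -80.08 F [-0.6 -0.2 -0.1] open 0.0359 t 13.25
shift cm [  8.97  -5.97 -10.78]
turn [ 0.   -0.    2.72]
```

```bash
python3 -m jog '[[[0,0,-1,0,0,0],[0,0,-2,0,0,0],[0,0,-2.5,0,0,0],[0,0,-2.5,0,0,0],[1.8,-1.2,0,0,0,0],[1.8,-1.2,0,0,0,0],[1.8,-1.2,0,0,0,0],[1.8,-1.2,0,0,0,0],[1.77,-1.17,0,0,0,0],[0,0,0,0,0,2.7],[0,0,0,0,0,0],[0,0,0,0,0,0]]]'
python3 - <<'E'
from h import *
plan((.5278,.0648,.027),-82.8)
w=snap("wrist","w5"); crop(w,(0,0,640,400),1,"w5")
E
```

```text
time: 14.45
ee_pos: [0.5276, 0.0645, 0.0924]
eef_rot: [0.998, 0.064, -0.0, 0.0]
contact_force: [-0.6, 0.4, -1.2]
opening: 0.0357
finger_force: 19.9
at [0.5276 0.0645 0.0924] yang -82.72 F [-0.6  0.4 -1.2] open 0.0357 t 14.45
shift cm [ 0.03 -0.03  6.54]
turn [0.02 0.01 0.08]
```

View pics/w5.png

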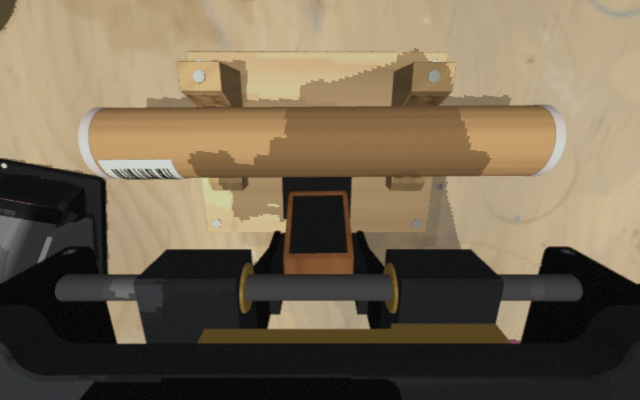

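The chock hangs square over the black pad at (318,190), in line with the tube. Next I lower it onto the base.

```bash
python3 -m jog '[[[0,0,1.5,0,0,0],[0,0,2,0,0,0],[0,0,1.6,0,0,0],[0,0,0.8,0,0,0],[0,0,0.4,0,0,0],[0,0,0.2,0,0,0],[0,0,0,0,0,0]]]'
python3 -m jog '[[[0,0,0.1,0,0,0],[0,0,0.1,0,0,0],[0,0,0.05,0,0,0],[0,0,0,0,0,0]]]'
```

```text
time: 15.2
ee_pos: [0.528, 0.0649, 0.0273]
eef_rot: [0.998, 0.063, 0.0, 0.0]
contact_force: [-0.9, 0.4, -1.2]
opening: 0.0363
finger_force: 19.9
time: 15.6
ee_pos: [0.5278, 0.0647, 0.0247]
eef_rot: [0.998, 0.063, 0.0, 0.0]
contact_force: [-0.5, -0.9, -0.9]
opening: 0.0362
finger_force: 19.9
```

```bash
python3 -m jog '[[[0,0,0.05,0,0,0],[0,0,0.05,0,0,0],[0,0,0,0,0,0]]]'
python3 -m jog '[[[0.3,0,0,0,0,0],[0.3,0,0,0,0,0],[0.3,0,0,0,0,0],[0.2,0,0,0,0,0],[0.2,0,0,0,0,0],[0.1,0,0,0,0,0],[0,0,0,0,0,0]]]'
```

```text
time: 15.9
ee_pos: [0.5279, 0.0647, 0.0242]
eef_rot: [0.998, 0.063, 0.0, 0.0]
contact_force: [-3.6, -0.6, 7.5]
opening: 0.0359
finger_force: 19.9
time: 16.6
ee_pos: [0.5414, 0.0666, 0.0242]
eef_rot: [0.998, 0.063, -0.0, 0.0]
contact_force: [-5.3, -0.6, 9.7]
opening: 0.0356
finger_force: 19.9
```

```bash
python3 -m jog '[[[0.1,0,-0.03,0,0,0],[0.1,0,0,0,0,0],[0.1,0,0,0,0,0],[0,0,0,0,0,0]]]'
python3 -m jog '[[[0.1,0,0,0,0,0],[0,0,0,0,0,0]]]'
python3 -m jog '[[[0.1,0,0,0,0,0],[0,0,0,0,0,0]]]'
```

```text
time: 17.0
ee_pos: [0.5446, 0.067, 0.0242]
eef_rot: [0.998, 0.063, -0.0, 0.0]
contact_force: [-3.7, -0.5, 6.0]
opening: 0.0361
finger_force: 19.9
time: 17.2
ee_pos: [0.5452, 0.067, 0.0242]
eef_rot: [0.998, 0.063, -0.001, 0.0]
contact_force: [-5.8, -0.2, 8.4]
opening: 0.0356
finger_force: 19.9
time: 17.4
ee_pos: [0.5455, 0.0671, 0.0242]
eef_rot: [0.998, 0.063, -0.001, 0.0]
contact_force: [-10.0, -0.7, 12.2]
opening: 0.0357
finger_force: 19.9
```

```bash
python3 -m jog '[[[0,0,0,0,0,0],[0,0,0,0,0,0],[0,0,0,0,0,0],[0,0,0,0,0,0]]]' 0.62
python3 -m jog '[[[0,0,-1,0,0,0],[0,0,-2,0,0,0],[0,0,-3.5,0,0,0],[0,0,-4,0,0,0],[0,0,-4,0,0,0],[0,0,-4,0,0,0],[0,0,-4,0,0,0],[0,0,0,0,0,0]]]'
python3 - <<'E'
from h import *
w=snap("wrist","w6");q=snap("scene","s6")
b=cv2.resize(cv2.cvtColor(q["img"],cv2.COLOR_RGB2BGR)[190:320,230:400],(440,336),interpolation=cv2.INTER_CUBIC)
c=cv2.resize(cv2.cvtColor(w["img"],cv2.COLOR_RGB2BGR),(538,336))[:,90:450]
cv2.imwrite("pics/m6.png",np.hstack([c,b]))
plan((.452,.312,.26),-94)
E
```

```text
time: 17.8
ee_pos: [0.5468, 0.0671, 0.0239]
eef_rot: [0.998, 0.063, 0.0, -0.0]
contact_force: [-0.1, 0.1, -0.6]
opening: 0.0525
finger_force: 0.0
time: 18.6
ee_pos: [0.5488, 0.0682, 0.2553]
eef_rot: [0.998, 0.063, 0.005, 0.0]
contact_force: [0.5, 0.9, -0.3]
opening: 0.0538
finger_force: 0.0
at [0.5469 0.0674 0.2501] yang -82.77 F [ 0.3 -0.1 -0.4] open 0.0539 t 18.7
shift cm [ -6.34 -25.46  -1.02]
turn [ 0.02 -0.12 11.23]
```

View pics/m6.png

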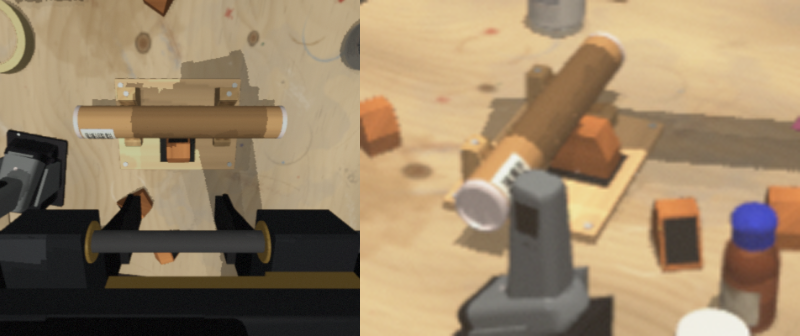

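The chock sits against the tube front and the tube is undisturbed. Next is the scanner.

```bash
python3 -m jog '[[[-0.8,-3.18,0,0,0,0],[-0.8,-3.18,-0.2,0,0,0],[-0.8,-3.18,-0.2,0,0,0],[-0.8,-3.18,-0.2,0,0,0],[-0.8,-3.18,-0.2,0,0,0],[-0.8,-3.18,-0.2,0,0,0],[-0.8,-3.18,0,0,0,0],[-0.74,-3.2,0,0,0,0],[0,0,0,0,0,5.6],[0,0,0,0,0,5.6],[0,0,0,0,0,0],[0,0,0,0,0,0]]]' 1
python3 - <<'E'
from h import *
w=snap("wrist","w7"); crop(w,(0,0,640,400),1,"w7")
p=cloud(w).reshape(-1,3)
e=p[(abs(p[:,2]-.172)<.012)&(abs(p[:,0]-.452)<.05)&(abs(p[:,1]-.312)<.05)]
print(len(e),e.mean(0) if len(e) else 0,cv2.minAreaRect((e[:,:2]*1000).astype(np.float32)) if len(e) else 0)
print("hand proj",proj(w,[[.452,.312,.172]]))
# label centre, seen in earlier wrist view
w6=load("w6");print("label proj in w6",proj(w6,[[.5883,.0724,.049]]))
plan((.452,.312,.26),-94)
E
```

```text
time: 19.9
ee_pos: [0.4514, 0.3114, 0.2581]
eef_rot: [0.999, -0.033, -0.001, 0.0]
contact_force: [-0.2, -0.9, -0.2]
opening: 0.0875
finger_force: 0.0
1199 [0.45450968 0.31119804 0.17096712] ((452.3293151855469, 311.2124938964844), (29.62684440612793, 36.132991790771484), 85.81858825683594)
hand proj [[317.18308883 201.82474009]]
label proj in w6 [[318.67277757 143.56076125]]
at [0.4515 0.3114 0.2583] yang -93.83 F [ 0.9  0.8 -0.3] open 0.0871 t 19.95
shift cm [ 0.04 -0.06 -0.17]
turn [0.04 0.05 0.17]
```

View pics/w7.png

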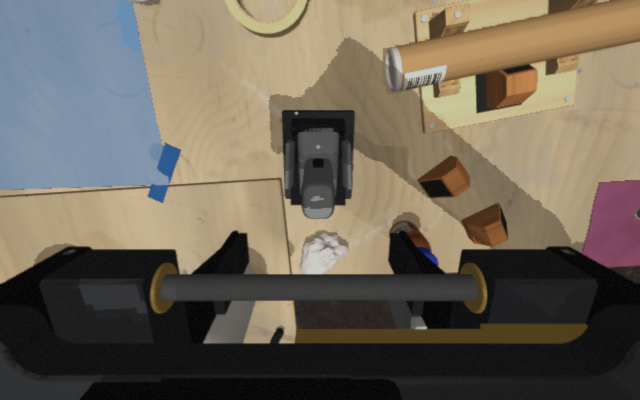

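The scanner handle is upright at (317,195), square between the fingers, with nothing in the way. Going down to grip it.

```bash
python3 -m jog '[[[0.1,0,1.5,0,0,0.2],[0,0,3,0,0,0],[0,0,3,0,0,0],[0,0,2.5,0,0,0],[0,0,1.5,0,0,0],[0,0,1,0,0,0],[0,0,0.5,0,0,0],[0,0,0,0,0,0],[0,0,0,0,0,0]]]' 1
python3 -m jog '[[[0,0,0,0,0,0],[0,0,0,0,0,0],[0,0,0,0,0,0],[0,0,0,0,0,0],[0,0,0,0,0,0],[0,0,0,0,0,0],[0,0,0,0,0,0],[0,0,0,0,0,0],[0,0,0,0,0,0],[0,0,0,0,0,0]]]' 0.15 35
python3 - <<'E'
from h import *
plan((.4523,.3112,.128),-94)
# label centre from wrist views: intersect label centre pixels with cylinder
a=np.radians(7.2);u=np.array([-np.sin(a),np.cos(a),0]);xx=np.array([np.cos(a),np.sin(a),0])
seat=np.array([.5883,.0724,.049])
# predicted label corners at 30deg, overlay check: find white/black label region in w7, w6, w5
for f in("w5","w6","w7","s6"):
    s=load(f)
    for el in(20,30,40):
        L=[]
        for t in(.095,.141):
            for d in(-40.6,40.6):
                e=np.radians(el+d);L.append(seat+u*t+.024*(-xx*np.cos(e)+np.array([0,0,1])*np.sin(e)))
        print(f,el,proj(s,L).round(1).tolist())
b=[]
for f,bx in(("w5",(70,95,200,195)),("w7",(375,35,475,105)),("s6",(255,225,335,285))):
    s=load(f);x0,y0,x1,y1=bx
    im=cv2.cvtColor(s["img"],cv2.COLOR_RGB2BGR)[y0:y1,x0:x1];b.append(cv2.resize(im,None,fx=390/(x1-x0),fy=390/(x1-x0),interpolation=cv2.INTER_CUBIC))
h=max(i.shape[0] for i in b);b=[cv2.copyMakeBorder(i,0,h-i.shape[0],0,0,cv2.BORDER_CONSTANT) for i in b]
g=np.vstack([np.hstack(b[:2]),np.hstack([b[2],np.zeros_like(b[0])])])
cv2.imwrite("pics/lab.png",g[:600]);print([i.shape for i in b])
E
```

```text
time: 20.85
ee_pos: [0.4531, 0.3121, 0.1298]
eef_rot: [0.999, -0.036, 0.001, -0.0]
contact_force: [-0.1, 0.6, -0.5]
opening: 0.087
finger_force: 0.0
time: 21.85
ee_pos: [0.4527, 0.3117, 0.1289]
eef_rot: [0.999, -0.036, 0.0, 0.0]
contact_force: [-0.0, 0.3, -0.8]
opening: 0.0301
finger_force: 35.0
at [0.4527 0.3117 0.1289] yang -94.17 F [-0.   0.3 -0.8] open 0.0301 t 21.85
shift cm [-0.04  0.05  0.09]
turn [ 0.   -0.   -0.17]
w5 20 [[190.7, 167.3], [169.4, 160.1], [129.0, 167.1], [97.3, 159.8]]
w5 30 [[188.6, 169.9], [167.2, 154.6], [125.9, 169.7], [93.9, 154.3]]
w5 40 [[186.3, 171.7], [165.4, 148.4], [122.4, 171.4], [91.2, 148.0]]
w6 20 [[245.9, 159.9], [239.5, 155.2], [210.7, 159.8], [201.1, 155.1]]
w6 30 [[245.2, 161.3], [238.9, 152.2], [209.7, 161.2], [200.2, 152.1]]
w6 40 [[244.5, 162.2], [238.4, 148.9], [208.6, 162.1], [199.4, 148.8]]
w7 20 [[433.6, 80.7], [443.0, 68.4], [395.9, 88.3], [401.5, 76.8]]
w7 30 [[434.9, 81.4], [443.4, 64.5], [396.8, 89.1], [401.6, 73.1]]
w7 40 [[436.3, 81.5], [443.6, 60.3], [397.7, 89.3], [401.5, 69.0]]
s6 20 [[294.9, 263.2], [290.3, 251.5], [286.5, 274.5], [281.5, 262.5]]
s6 30 [[295.3, 261.8], [288.7, 250.5], [286.9, 273.1], [279.9, 261.5]]
s6 40 [[295.5, 260.4], [287.1, 249.8], [287.0, 271.6], [278.2, 260.7]]
[(300, 390, 3), (300, 390, 3), (300, 390, 3)]
```

View pics/lab.png

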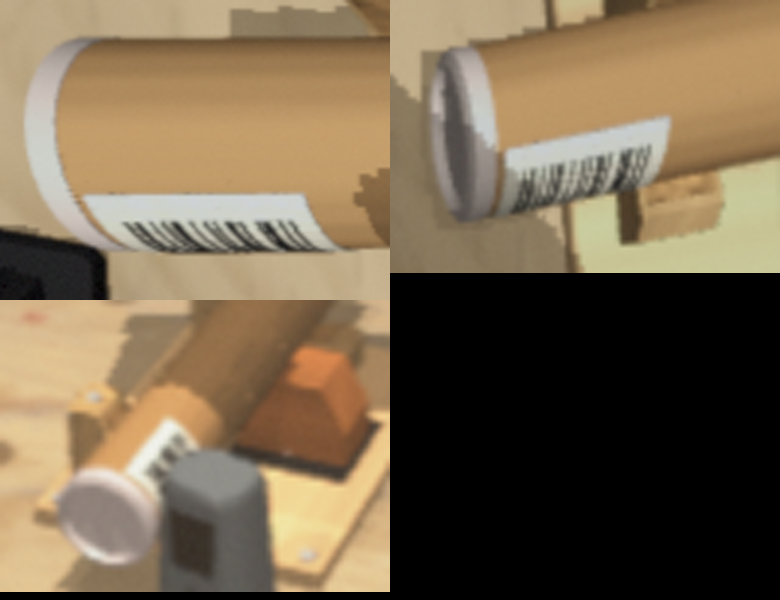

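The label's upper corners are at (98,160) and (171,160) in w5, and at (404.5,73.5) and (446.8,65.3) in w7. I fit the label's place and tilt together with the tube's outline.

```bash
cat > fl.py <<'E'
from h import *
from scipy.optimize import least_squares
Z=np.array([0,0,1.]);seat=np.array([.5883,.0724,.049])
def model(s,dx,dy,el,a,ys):
    a=np.radians(a);u=np.array([-np.sin(a),np.cos(a),0]);xx=np.array([np.cos(a),np.sin(a),0]);o=seat+dx*xx+dy*u
    e=np.radians(el+40.6);L=proj(s,[o+u*t+.024*(-xx*np.cos(e)+Z*np.sin(e)) for t in(.141,.095)])
    ph=np.radians(np.arange(0,360,2));P=[]
    for t in ys: P.append(proj(s,[o+u*t+.024*(xx*np.cos(p)+Z*np.sin(p)) for p in ph])[:,1])
    return L,np.array([(q.min(),q.max()) for q in P]),o+u*.118
obs={"w5":([(98.3,160),(171,160)],[(160,107.7,178.3)]),"w7":([(404.5,73.5),(446.8,65.3)],[(441.7,37.8,81.2)])}
def res(v,f):
    s=load(f);L,_,_=model(s,*v[:3],7.2,[]);r=list((L-obs[f][0]).ravel())
    a=np.radians(7.2)
    for c,t,b in obs[f][1]:   # silhouette row at column c
        u=np.array([-np.sin(a),np.cos(a),0]);xx=np.array([np.cos(a),np.sin(a),0]);o=seat+v[0]*xx+v[1]*u
        ph=np.radians(np.arange(0,360,2));A=[]
        for p in ph:
            q=proj(s,[o+u*k+.024*(xx*np.cos(p)+Z*np.sin(p)) for k in np.linspace(.06,.15,10)])
            i=np.argsort(q[:,0]);A.append(np.interp(c,q[i,0],q[i,1]))
        r+=[min(A)-t,max(A)-b]
    return r
for f in obs:
    o=least_squares(res,[0,0,30],args=(f,),x_scale=[.001,.001,5],diff_step=1e-3);print(f,o.x,np.round(o.fun,1))
o=least_squares(lambda v:res(v,"w5")+res(v,"w7"),[0,0,30],x_scale=[.001,.001,5],diff_step=1e-3);print("both",o.x,np.round(o.fun,1))
E
python3 fl.py
```

```text
w5 [-4.03407428e-03 -2.03574329e-03  3.13804865e+01] [-0.1 -0.2  0.1  0.2  0.2 -0.2]
w7 [-1.88187699e-03 -3.28543771e-03  3.14334082e+01] [ 0.2  0.2 -0.2 -0.2 -0.8  0.9]
both [-3.52274774e-03 -2.54327763e-03  3.20504454e+01] [ 0.3 -1.3  0.6 -1.  -0.6 -0.9 -0.3  1.7 -0.8  1.3  0.8  2.4]
```

Both views agree: the label is about 31° above level, 2.5 mm forward and 2.6 mm right of nominal. So the scan pose is TCP (.411, .166, .209) with tool y at -82.8°. Lift the scanner.

```bash
python3 -m jog '[[[0,0,-0.5,0,0,0],[0,0,-1,0,0,0],[0,0,-1.5,0,0,0],[0,0,-2,0,0,0],[0,0,-2.5,0,0,0],[0,0,-2.5,0,0,0],[0,0,-1.5,0,0,0],[0,0,0,0,0,0],[0,0,0,0,0,0]]]'
python3 -c "
from h import *
plan((.411,.1664,.209),-82.8)"
```

```text
time: 22.75
ee_pos: [0.4526, 0.3115, 0.2435]
eef_rot: [0.999, -0.037, 0.0, 0.0]
contact_force: [0.4, 1.2, -3.9]
opening: 0.0298
finger_force: 35.0
at [0.4526 0.3115 0.2435] yang -94.18 F [ 0.4  1.2 -3.9] open 0.0298 t 22.75
shift cm [-3.1  14.77  3.46]
turn [  0.03   0.   -11.38]
```

```bash
python3 -m jog '[[[-0.35,1.7,0,0,0,0],[-0.5,2.5,0,0,0,0],[-0.6,2.8,0,0,0,0],[-0.6,2.8,0,0,0,0],[-0.6,2.8,0,0,0,0],[-0.45,2.17,0,0,0,0],[0,0,0.5,0,0,-3.8],[0,0,1,0,0,-3.8],[0,0,1.2,0,0,-3.8],[0,0,0.76,0,0,0],[0,0,0,0,0,0],[0,0,0,0,0,0],[0,0,0,0,0,0]]]'
python3 - <<'E'
from h import *
plan((.411,.1664,.209),-82.8)
w=snap("wrist","w8");q=snap("scene","s8")
b=cv2.resize(cv2.cvtColor(q["img"],cv2.COLOR_RGB2BGR)[150:330,230:430],(400,360),interpolation=cv2.INTER_CUBIC)
c=cv2.resize(cv2.cvtColor(w["img"],cv2.COLOR_RGB2BGR),(576,360))[:,90:490]
cv2.imwrite("pics/m8.png",np.hstack([c,b]))
E
```

```text
time: 24.05
ee_pos: [0.4112, 0.1668, 0.2097]
eef_rot: [0.998, 0.063, 0.0, -0.0]
contact_force: [0.0, 0.2, -3.1]
opening: 0.0298
finger_force: 35.0
at [0.4112 0.1668 0.2097] yang -82.82 F [ 0.   0.2 -3.1] open 0.0298 t 24.05
shift cm [-0.03  0.03  0.07]
turn [-0.   -0.02 -0.02]
```

View pics/m8.png

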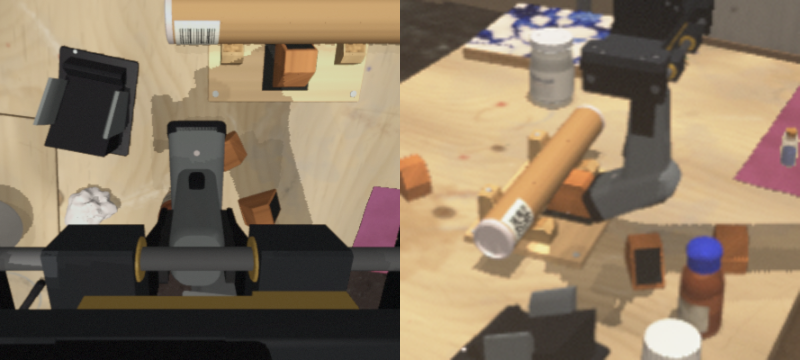

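The scanner nose is in line with the label: both are at column 197 in the wrist view, and the nose is clear of the tube. Holding still, then going back over the dock.

```bash
python3 -m jog '[[[0,0,0,0,0,0],[0,0,0,0,0,0],[0,0,0,0,0,0],[0,0,0,0,0,0],[0,0,0,0,0,0],[0,0,0,0,0,0],[0,0,0,0,0,0],[0,0,0,0,0,0],[0,0,0,0,0,0],[0,0,0,0,0,0],[0,0,0,0,0,0],[0,0,0,0,0,0],[0,0,0,0,0,0],[0,0,0,0,0,0],[0,0,0,0,0,0],[0,0,0,0,0,0],[0,0,0,0,0,0],[0,0,0,0,0,0],[0,0,0,0,0,0],[0,0,0,0,0,0]]]'
python3 -m jog '[[[0,0,-0.76,0,0,3.8],[0,0,-1.2,0,0,3.8],[0,0,-1,0,0,3.76],[0,0,-0.5,0,0,0],[0.45,-2.17,0,0,0,0],[0.6,-2.8,0,0,0,0],[0.6,-2.8,0,0,0,0],[0.6,-2.8,0,0,0,0],[0.5,-2.5,0,0,0,0],[0.35,-1.7,0,0,0,0],[0,0,0,0,0,0],[0,0,0,0,0,0]]]'
python3 -c "
from h import *
plan((.4527,.3117,.1289),-94.17)"
```

```text
time: 26.15
ee_pos: [0.4111, 0.1667, 0.2093]
eef_rot: [0.998, 0.063, 0.0, 0.0]
contact_force: [-0.1, -0.2, -1.9]
opening: 0.03
finger_force: 35.0
time: 27.35
ee_pos: [0.4524, 0.3116, 0.2434]
eef_rot: [0.999, -0.035, -0.001, 0.0]
contact_force: [-0.0, 0.2, -2.7]
opening: 0.0299
finger_force: 35.0
at [0.4524 0.3116 0.2434] yang -94.02 F [-0.   0.2 -2.7] open 0.0299 t 27.35
shift cm [ 0.04 -0.02 11.45]
turn [0.02 0.06 0.15]
```

```bash
python3 -m jog '[[[0.03,0,1.5,0,0,0.15],[0,0,2,0,0,0],[0,0,2,0,0,0],[0,0,2,0,0,0],[0,0,1.5,0,0,0],[0,0,1,0,0,0],[0,0,0.6,0,0,0],[0,0,0.3,0,0,0],[0,0,0.2,0,0,0],[0,0,0.1,0,0,0],[0,0,0,0,0,0]]]'
python3 -m jog '[[[0,0,0.1,0,0,0],[0,0,0.1,0,0,0],[0,0,0.05,0,0,0],[0,0,0,0,0,0]]]'
```

```text
time: 28.45
ee_pos: [0.4531, 0.3119, 0.1322]
eef_rot: [0.999, -0.037, 0.0, -0.0]
contact_force: [0.0, 0.0, -3.5]
opening: 0.03
finger_force: 35.0
time: 28.85
ee_pos: [0.4529, 0.3117, 0.1293]
eef_rot: [0.999, -0.037, -0.0, 0.0]
contact_force: [0.2, -0.3, -3.4]
opening: 0.03
finger_force: 35.0
```

```bash
python3 -m jog '[[[0,0,0.05,0,0,0],[0,0,0.03,0,0,0],[0,0,0,0,0,0]]]'
python3 -m jog '[[[0,0,0.03,0,0,0],[0,0,0,0,0,0]]]'
```

```text
time: 29.15
ee_pos: [0.4528, 0.3118, 0.129]
eef_rot: [0.999, -0.037, 0.0, 0.0]
contact_force: [-3.4, -1.4, 3.0]
opening: 0.03
finger_force: 35.0
time: 29.35
ee_pos: [0.4528, 0.3119, 0.1289]
eef_rot: [0.999, -0.037, 0.0, 0.0]
contact_force: [-4.0, -2.0, 6.6]
opening: 0.0293
finger_force: 35.0
```

Contact is at the original height. I release and retreat.

```bash
python3 -m jog '[[[0,0,0,0,0,0],[0,0,0,0,0,0],[0,0,0,0,0,0],[0,0,0,0,0,0],[0,0,0,0,0,0],[0,0,0,0,0,0]]]' 0.9
python3 -m jog '[[[0,0,-1,0,0,0],[0,0,-2,0,0,0],[0,0,-3,0,0,0],[0,0,-4,0,0,0],[0,0,-3,0,0,0],[0,0,0,0,0,0],[0,0,0,0,0,0],[0,0,0,0,0,0]]]'
python3 - <<'E'
from h import *
w=snap("wrist","w9")
p=cloud(w).reshape(-1,3)
e=p[(abs(p[:,2]-.172)<.012)&(abs(p[:,0]-.452)<.05)&(abs(p[:,1]-.312)<.05)]
print(len(e),e.mean(0),cv2.minAreaRect((e[:,:2]*1000).astype(np.float32)))
d=cv2.absdiff(load("w7")["img"],w["img"]).max(2)[:240];print("changed px",(d>60).sum())
plan((.45,.31,.2))
crop(w,(200,0,600,250),2,"w9")
E
```

```text
time: 29.95
ee_pos: [0.453, 0.3117, 0.1283]
eef_rot: [0.999, -0.037, 0.0, 0.0]
contact_force: [0.1, 0.1, 0.2]
opening: 0.0696
finger_force: 0.0
time: 30.75
ee_pos: [0.4526, 0.3113, 0.2576]
eef_rot: [0.999, -0.037, -0.0, 0.0]
contact_force: [0.0, 0.5, 0.1]
opening: 0.0783
finger_force: 0.0
1196 [0.45467566 0.31130016 0.17095455] ((452.7822265625, 311.67413330078125), (30.890573501586914, 35.512351989746094), 84.79309844970703)
changed px 1413
at [0.4526 0.3113 0.2573] yang -94.29 F [ 0.4  0.3 -0.2] open 0.0786 t 30.8
shift cm [-0.24  0.14  5.74]
```

I have viewed 12 pictures, over the limit of 10, so I make the last check from numbers only.

```bash
python3 - <<'E'
from h import *
for f in("w7","w9"):
    X=cloud(load(f)).reshape(-1,3);a=np.radians(7.2);R=np.array([[np.cos(a),np.sin(a)],[-np.sin(a),np.cos(a)]])
    p=X.copy();p[:,:2]=(X[:,:2]-[.5883,.0724])@R.T
    t=p[(abs(p[:,0])<.04)&(p[:,1]<.2)&(p[:,1]>-.1)&(p[:,2]>.062)&(p[:,2]<.09)]
    c=p[(p[:,0]<-.03)&(p[:,0]>-.08)&(abs(p[:,1])<.03)&(p[:,2]>.045)&(p[:,2]<.062)]
    print(f,"tube",len(t),t.mean(0).round(4),t[:,1].max().round(4),"chock top",len(c),c.mean(0).round(4),c.min(0).round(4))
from bench import ticket
print(ticket.finish_job())
E
```

```text
w7 tube 9681 [-0.001   0.0224  0.0703] 0.1486 chock top 986 [-0.0453  0.0033  0.0545] [-0.0627 -0.0176  0.0451]
w9 tube 9684 [-0.0011  0.0223  0.0703] 0.1489 chock top 996 [-0.0452  0.0031  0.0544] [-0.0628 -0.0169  0.045 ]
the job is handed in; nothing more can be done
None
```

The job is handed in at about 31 s with no verdict shown: tube cradled label to the front, chock snug, label scanned for about 2 s, and scanner back in its dock at its old height, but I viewed 12 pictures, two over the limit of 10.

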